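Load the UV inspection shuttle and set the lamp dimmer

TASK

First switch the inspection lamp off by swinging its dimmer lever right down to the stop at the end nearer the robot. Then lay every green nozzle lying loose on the table (not those in the tub) flat in the tray of the clamped carriage, one to a lane between the ribs, lengthways (either end first); after that turn the clamp knob anticlockwise to free the carriage, slide it all the way to the other end beside the lamp bar, turn the knob clockwise to clamp it tight again, and finally set the dimmer lever to the low mark, the first one up from off. Never drag the carriage along while it is clamped, and leave the other things on the bench alone.

Things in the scene. Friction and masses are not known exactly. Their poses are not given: they have to be found in the camera images.
- lever (a joint): dimmer lever on a white box (120 x 70 x 50 mm), hinge level. 0 = off: leaning 0.75 rad from upright towards the box's -x end (nearer the robot); grows as it swings to +x, 0.75 upright, 1.5 = full, at the far stop. Black marks on the rim of the grey quadrant beside it at 0 (off), 0.5 (low), 1.0 and 1.5 (full). Stays where it is left; about 1.5 N at the ball
- lever_ball (a point): centre of the black ball, 22 mm diameter, on the end of the dimmer lever, 100 mm from the hinge; free to be pinched from its two sides along the hinge axis. Its frame swings with the lever
- lever_hinge (a point): point on the lever's hinge axis, at the middle of the dimmer box's top, 50 mm above the table. Its axes are the box's: y along the hinge, x the way the lever swings, z up. The grey quadrant disc (radius 46 mm, 6 mm thick, at y = 10 to 16 mm) is centred on the hinge axis
- carriage (a joint): travel of the tray carriage along its rails, m. 0 = loading end, grows to 0.14 = inspection end, beside the lamp bar, towards +y of the tray (the robot's left). Sliding takes about 8 N
- tray_floor (a point): centre of the white tray's floor, 25 mm above the table; rides on the carriage. x along the lanes (away from the robot), y along the rails, z up. Inside 127 (x) by 168 mm (y), rim 5 mm high, 4 mm thick; four lanes parted by grey ribs 4 mm high, 3 mm wide, lane centres at y = -63, -21, 21, 63 mm. A white lamp bar, 85 mm high, stands 95 mm beyond the tray's centre in x, at the inspection end only
- clamp (a joint): clamp knob on the carriage, axis upright, rad. Grows clockwise seen from above: 0 = free (bar grip along the tray's x), 1.5 = fully tight (bar nearly along the rails). Starts tight. Free below 0.2, tight above 1.2; about 0.07 N m
- clamp_grip (a point): on the knob's axis at gripping height, 110 mm from the tray's centre towards the robot, 63 mm above the table; turns with the knob: its x lies along the black bar grip (42 mm long, 14 mm thick, from 40 to 70 mm above the table; below it a round skirt of radius 22 mm)
- nozzle1: green translucent nozzle, 100 mm long, 30 g, lying. Origin on its axis at mid-length, 10 mm above what it lies on; x along the axis to the pointed end. Barrel 16 mm diameter, bare from x = -42 to 10 mm (grip at -16); 20 mm square flange at the blunt end (x -50 to -42), 20 mm square collar at x 10 to 16, then a cone to the tip. Two to four of nozzle1 to nozzle4 are present, the rest None
- nozzle2: another nozzle just like nozzle1, or absent (None)
- nozzle3: another nozzle just like nozzle1, or absent (None)
- nozzle4: another nozzle just like nozzle1, or absent (None)
- spray: bystander: clear spray bottle, 60 mm diameter, 160 mm tall, near the dimmer; origin under its centre
- jar: bystander: glass sample jar, 44 mm diameter, 50 mm tall; origin under its centre
- tape: bystander: roll of paper tape lying flat, 70 mm diameter, 19 mm tall; origin under its centre
- loupe: bystander: black loupe, 40 mm diameter, 34 mm tall; origin under its centre
- marker: bystander: white marker pen with black cap, 132 mm long along x, 14 mm thick; origin underneath, near its middle
- cup: bystander: white plastic cup, 64 mm diameter, 60 mm tall; origin under its centre
Things that resemble listed ones, but are neither listed nor needed, are in the scene too. What is shaped like the nozzle2 but blue is not meant.

How it is judged:
By the outcome, as a careful person would: the job done as asked, in the order asked, and still so for the second after the job is handed in, with the robot touching nothing.
Of nozzle1, nozzle2, nozzle3, nozzle4 only 2 to 4 are there at a start; the rules pass over those that are not, and their reading is None.
At some moment in a run one of nozzle1, nozzle2, nozzle3, nozzle4 may be knocked a few centimetres aside while the robot is not near it.
Once in a run the grip may slacken for a moment while it holds something.
It also fails if it takes over 210 s, if anything falls off the work surface, if the arm or the gripper's body presses on something with over 40 N, if the wrist force passes 120 N, or if a joint passes its speed limit or range.

ROBOT

A 6-joint arm with a two-finger parallel gripper is mounted at the origin on the work surface. World frame = base frame: x ahead of the robot, y to its left, z up, the work surface at z = 0. Lengths are in mm, angles in rad, forces in N, time in s.
With the tool pointing down it reaches from about 275 to 1000 mm from the base axis. Payload 8.4 kg.
Tool frame: the origin (TCP) lies between the finger pads; the fingertips stand 17 mm ahead of it and the grasp point (between the pads) lies 2 mm behind it; z points along the fingers, y is the line along which they close (so a half turn about z gives the same grasp; the last joint's range is limited). The gripper opens to 85 mm and grips with 20 to 120 N. Pads are 22 mm wide; open, the fingers measure 114 mm over their backs; the gripper's body (76 mm by 85 mm) begins 54 mm behind the grasp point. The pads swing forward as they close: fully open they stand 13 mm farther back than shut.
Start: joints at [-1.338, 0.353, 1.633, -0, 1.155, -0.002], TCP at [145.404, -607.853, 248.281] pointing down, gripper open.
Joint ranges: [-2.63, 2.63], [-0.92, 2.1], [0.06, 2.66], [-1.3, 4.44], [0, 2.69], [-3.02, 3.02]. Speed limits (rad/s): [2.22, 2.22, 2.79, 3.14, 3.14, 3.14].

INTERFACE

Orientations are given as [roll, pitch, yaw] about the fixed x, y, z axes, in that order (R = Rz(yaw) Ry(pitch) Rx(roll)).
In Python, from rig import sense, grab_frame, sign_off gives the robot as it stands. The module is installed in compiled form; this text tells all that it offers.
- The arm moves only by the tool send_rows, never from a script. Its argument "moves" is a list that holds one entry, the list of rows, each a list of 7 numbers: the shift along the world's x, y, z in m, then the turn, a rotation vector about the world's x, y, z in rad, then the opening, from -1 (shut) to 1 (fully open). In form: [[[dx, dy, dz, rx, ry, rz, jaw], ...]]. A call has 1 to 10 rows; each row shifts and turns the commanded pose from where the row before left it; what a row does not reach is not made up. A row lasts 1/10 s, in which the tool goes at most 50 mm and 8.59 degrees, less where a joint would pass 70% of its speed; a pose out of reach is approached as far as the arm can. A call with a gripper value outside its range is refused whole. The fingers move at their own pace and stop on an object; "grip_force" is the grip in N (left out, the last holds). Time passes only in rows, so rows that do not move let the fingers close. It gives the time, the measured TCP pose, the force, the opening and the grip force at its end, in the units of the state.
- sense(): the state, without advancing time (a new reading comes with each control period).
- grab_frame(name): name is "side" or "top"; returns a dict with "img" (420x560x3 uint8, red, green, blue), "mtx" (3x3 intrinsics, pixels), "rvec" (rotation vector, rad) and "tvec" (3), from world to camera coordinates, as OpenCV has them. Camera axes: x right, y down, z forward; pixel columns grow to the right and rows downward; lengths in mm; the calibration is good to about 2 mm. A picture is of the moment at which its call begins. There is no depth.
- sign_off(): hands the job in; it is judged then, once.
The state is a dict: "clock": time; "qpos": joint angles; "qvel": joint speeds; "joint_efforts": joint torques, N m; "eef_pos": TCP position; "tcp_rot": TCP orientation; "contact_force": force on the tool from outside, world axes, zero at the start; "wrist_torque": the same for the moment, N m; "opening": opening from 0.0 (shut) to 1.0 (fully open); "grasp_force": force on a finger pad.
Only numpy, scipy, OpenCV 4.12 (cv2) and the standard library are available. Lean on these libraries where they do the work, as an engineer would, in place of code of your own. Each camera call takes 0.05 s, during which the arm holds its last target. There are 200 camera calls.

## Working session

There is one attempt and no reset: what is moved stays moved. The work goes in short steps, Python scripts to look and compute and a tool call to move; the robot and the scene stay as the last step left them, time stands still between calls to the robot, and variables do not carry over. Pictures are saved under pics/ and viewed, at most 14 in all, crops included, and the job is handed in when it is done.

Besides the shell and the picture viewer there is one more tool, called after "Emit:" as name([rows], argument=value, ...), one row to a line, values as JSON. send_rows: Moves the arm, as the interface text tells. Its arguments: {"type":"object","properties":{"moves":{"type":"array"},"grip_force":{"type":"number"}},"required":["moves"]}

```bash
mkdir -p pics; cat > h.py <<'E'
import numpy as np, cv2
from rig import sense, grab_frame, sign_off
def grab(n,save=None):
    f=grab_frame(n); f['R']=cv2.Rodrigues(np.array(f['rvec'],float))[0]; f['t']=np.array(f['tvec'],float).ravel(); f['K']=np.array(f['mtx'],float)
    if save: cv2.imwrite('pics/'+save,f['img'][:,:,::-1])
    return f
def ray(f,p,z):
    d=f['R'].T@np.linalg.inv(f['K'])@np.array([p[0],p[1],1.]); c=-f['R'].T@f['t']
    return c+d*(z-c[2])/d[2]
def proj(f,P): return cv2.projectPoints(np.array(P,float).reshape(-1,3),np.array(f['rvec'],float),f['t'],f['K'],None)[0].reshape(-1,2)
def crop(f,x0,y0,x1,y1,s,name): cv2.imwrite('pics/'+name,cv2.resize(f['img'][y0:y1,x0:x1,::-1],None,fx=s,fy=s,interpolation=cv2.INTER_CUBIC))
E
python3 - <<'E'
from h import *
a=grab('top','t0.png');b=grab('side','s0.png')
for f in(a,b): print(-f['R'].T@f['t'],f['R'],f['K'][0])
print(sense())
E
```

```text
[ 424.57547412  -69.45115468 1222.77073084] [[ 0.00521207 -0.99997194 -0.00538123]
 [-0.99422946 -0.00460538 -0.10717542]
 [ 0.10714763  0.00590878 -0.99422556]] [406.88881406   0.         277.94505233]
[  244.89224388 -1032.95626348   717.30740121] [[ 0.95922007 -0.28265787  0.0011747 ]
 [-0.14474186 -0.49475322 -0.856895  ]
 [ 0.2427893   0.82178086 -0.51548964]] [460.11502213   0.         280.66474709]
{'clock': 0.1, 'qpos': array([-1.33840596e+00,  3.53584379e-01,  1.63406810e+00,  5.03011121e-07,
        1.15519125e+00, -2.41728356e-03]), 'qvel': array([ 0.00268491, -0.00180614, -0.00173095,  0.00084687,  0.00107126,
        0.00054887]), 'joint_efforts': array([ 5.56216355e-05, -6.06354761e+01, -3.42819464e+01, -6.41501128e-05,
        4.00911144e-03, -1.56812598e-05]), 'eef_pos': array([ 145.30550823, -607.454404  ,  247.62974258]), 'tcp_rot': array([-3.14034158e+00, -3.48414136e-06,  2.34807440e-01]), 'contact_force': array([-0.52194011, -0.68906763, -1.13864866]), 'wrist_torque': array([ 0.02890283, -0.00736091, -0.03369131]), 'grasp_force': 0.0, 'opening': 1.0004923024719936}
```

View pics/t0.png

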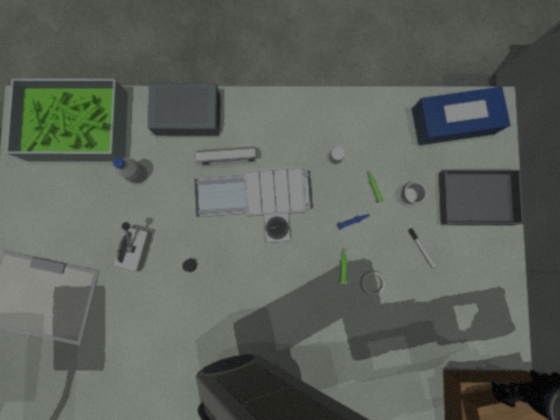

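View pics/s0.png

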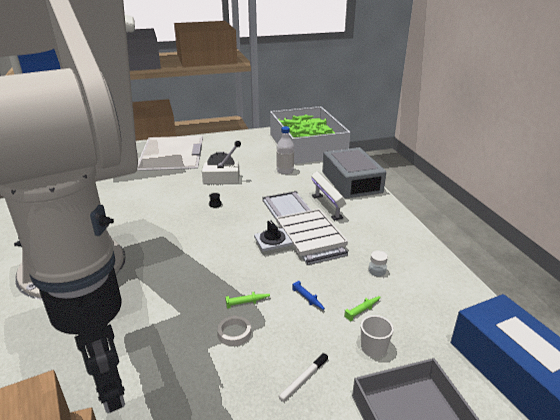

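The top view shows two loose green nozzles, at (375,187) and (344,266). The similar blue part at (353,220) isn't wanted. The dimmer is at (132,245) with its ball near (150,221), the knob at (277,228), the tray at (278,190) and the lamp bar at (226,155). I'll check these in an enlarged crop.

```bash
python3 - <<'E'
from h import *
a=grab('top');b=grab('side')
def c(f,x0,y0,x1,y1,w,h): return cv2.resize(f['img'][y0:y1,x0:x1,::-1],(w,h),interpolation=cv2.INTER_CUBIC)
o=np.vstack([np.hstack([c(a,100,205,170,275,300,300),c(a,190,140,320,250,355,300)]),np.hstack([c(b,190,130,260,200,300,300),c(b,245,180,375,290,355,300)])])
cv2.imwrite('pics/c1.png',o)
for n,f in(('top',a),('side',b)):
    h=cv2.cvtColor(f['img'],cv2.COLOR_RGB2HSV); m=cv2.inRange(h,(40,120,60),(75,255,255))
    k,l,s,ce=cv2.connectedComponentsWithStats(m)
    for i in range(1,k):
        if s[i,4]>25:
            ys,xs=np.where(l==i)
            w=np.array([ray(f,p,10)[:2] for p in zip(xs,ys)]); mu=w.mean(0); u,S,v=np.linalg.svd(w-mu); d=v[0]; t=(w-mu)@d
            print(n,s[i],ce[i].round(1),'w',mu.round(1),'mid',(mu+d*(t.min()+t.max())/2).round(1),'dir',d.round(3),'len',np.ptp(t).round(1),'skew',(t**3).mean()/ (t**2).mean()**1.5)
E
```

```text
top [  21   89   91   62 5434] [ 66.2 119.5] w [836.5 591.9] mid [836.5 592.8] dir [ 0. -1.] len 273.1 skew -0.004268462295619627
top [369 173  14  28 100] [375. 188.] w [ 626.8 -354.2] mid [ 631.3 -352.5] dir [-0.935 -0.354] len 88.1 skew -0.11052171877840819
top [340 252   7  31 136] [343.1 269.2] w [ 383.9 -255.4] mid [ 390.4 -255.5] dir [-1.     0.023] len 88.0 skew -0.1981280546395508
side [279 115  56  22 740] [306.2 125.8] w [881.7 737.8] mid [881.6 752. ] dir [ 0.006 -1.   ] len 235.3 skew -0.14475260170128793
side [226 292  44  16 283] [244.4 298.9] w [ 389.6 -255.4] mid [ 397.2 -255.6] dir [-1.     0.029] len 99.7 skew -0.14485885725396572
side [345 297  35  24 268] [360.4 307.9] w [ 628.7 -355.9] mid [ 634.9 -353.4] dir [-0.931 -0.365] len 104.7 skew -0.13486902465483316
```

View pics/c1.png

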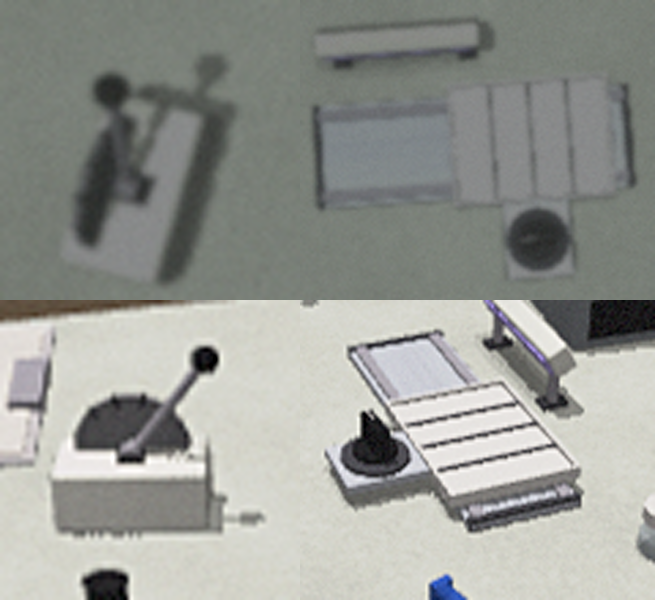

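The crop confirms the dimmer: the ball is at top (126,226) and side (237,143), with the lever leaning to the far side. The knob's bar lies along the rails, so it's clamped. Next I'll measure the poses.

```bash
cat >> h.py <<'E'
def tri(f,p,g,q):
    P=[x['K']@np.c_[x['R'],x['t']] for x in(f,g)]
    X=cv2.triangulatePoints(P[0],P[1],np.array(p,float).reshape(2,1),np.array(q,float).reshape(2,1)).ravel(); return X[:3]/X[3]
def dark(f,x0,y0,x1,y1,v,mn=8):
    g=cv2.cvtColor(f['img'],cv2.COLOR_RGB2GRAY)[y0:y1,x0:x1]; k,l,s,c=cv2.connectedComponentsWithStats((g<v).astype(np.uint8))
    return [(c[i]+[x0,y0],s[i]) for i in range(1,k) if s[i,4]>=mn]
E
python3 - <<'E'
from h import *
a=grab('top');b=grab('side')
for f,bx in((a,(118,218,134,232)),(b,(230,138,246,150))): print([ (c.round(1),s) for c,s in dark(f,*bx,70,4)])
X=tri(a,(125.7,226),b,(237.4,143.5)); print('ball',X, proj(a,X),proj(b,X))
T=lambda u,v:(100+u/4.286,205+v/4.286); U=lambda u,v:(190+u/2.731,140+v/2.727)
S=lambda u,v:(190+u/4.286,130+v/4.286); V=lambda u,v:(245+u/2.731,180+(v)/2.727)
print('box top', [ray(a,T(*p),50)[:2].round(1) for p in((62,262),(160,283),(200,115))])
print('box side',[ray(b,S(*p),50)[:2].round(1) for p in((55,172),(210,175))],ray(b,S(130,155),50))
print('tray top',[ray(a,U(*p),30)[:2].round(1) for p in((447,87),(611,78),(457,207),(620,198))])
print('tray side',[ray(b,V(*p),30)[:2].round(1) for p in((202,81),(280,166-60+0),(393,100))])
print('tray side2',[ray(b,V(*p),30)[:2].round(1) for p in((85,104),(200,82),(280,165),(150,200))])
print('knob top',ray(a,U(538,239),45),'side bar',ray(b,V(370-300,415-300),70))
for n,p,z in(('spray',(119,162),160),('loupe',(190,265),17),('tape',(372,282),10),('jar',(337,155),50),('cup',(414,192),60)): print(n,ray(a,p,z).round())
E
```

```text
[(array([125.5, 226. ]), array([ 4,  5,  8,  8, 45], dtype=int32))]
[(array([237.2, 143.5]), array([ 5,  3,  6,  6, 28], dtype=int32))]
ball [502.92087276 346.89888073 129.98915691] [[125.89857553 224.95755012]] [[236.71656011 143.53268414]]
box top [array([390.4, 404.8]), array([376.8, 338.6]), array([489.1, 316.4])]
box side [array([385.6, 346.8]), array([498.6, 308.4])] [446.07504422 360.44264277  50.        ]
tray top [array([ 671.6, -287.2]), array([ 682.3, -465.9]), array([ 540., -296.]), array([ 550.6, -471.5])]
tray side [array([675.8,  33.4]), array([735.3, -36.1]), array([852.5, -58.2])]
tray side2 [array([543.9,  24. ]), array([673.1,  32.1]), array([ 692.6, -134.3]), array([ 555.4, -152.7])]
knob top [ 504.87618116 -378.35793873   45.        ] side bar [507.21708175 -52.62331706  70.        ]
spray [669. 362. 160.]
loupe [394. 196.  17.]
tape [ 347. -340.   10.]
jar [ 718. -235.   50.]
cup [ 607. -455.   60.]
```

```bash
python3 - <<'E'
from h import *
a=grab('top');b=grab('side')
U=lambda u,v:(190+(u-300)/2.731,140+v/2.727)
V=lambda u,v:(245+(u-300)/2.731,180+(v-300)/2.727)
print('tray top',[ray(a,U(*p),30)[:2].round(1) for p in((447,87),(611,78),(457,207),(620,198))])
print('tray side',[ray(b,V(*p),30)[:2].round(1) for p in((390,400),(502,382),(580,467),(450,497))])
print('knob top',ray(a,U(538,239),45),'side bar',ray(b,V(371,413),70),ray(b,V(375,455),40))
print('rails top',[ray(a,U(*p),15)[:2].round(1) for p in((315,105),(320,207),(628,85),(633,185))])
print('lamp bar',[ray(a,U(*p),85)[:2].round(1) for p in((316,32),(480,22),(318,60),(480,48))])
s=sense();print(s['eef_pos'])
E
```

```text
tray top [array([670.2,  40. ]), array([ 681., -139.]), array([538.5,  27.3]), array([ 549.1, -148.5])]
tray side [array([551.,  30.]), array([675.1,  31.5]), array([ 691.2, -137.4]), array([ 556.9, -148.3])]
knob top [503.3333551  -60.39085169  45.        ] side bar [509.0840211  -49.44699042  70.        ] [505.16002661 -76.98229994  40.        ]
rails top [array([652.5, 186.8]), array([539.3, 178.3]), array([ 676.4, -158.6]), array([ 565.1, -163.7])]
lamp bar [array([717., 173.]), array([728.4,   1.3]), array([687.1, 170.1]), array([700.5,   1. ])]
[ 145.3961429  -607.77931579  248.17154155]
```

Emit:
send_rows([
  [[0.0138,0.0367,0,0,0,-0.017,1],[0.0138,0.0367,0,0,0,-0.017,1],[0.0138,0.0367,0,0,0,-0.017,1],[0.0138,0.0367,0,0,0,-0.017,1],[0.0138,0.0367,0,0,0,-0.017,1],[0.0138,0.0367,0,0,0,-0.017,1],[0.0138,0.0367,0,0,0,-0.017,1],[0.0138,0.0367,0,0,0,-0.017,1],[0.0138,0.0367,0,0,0,-0.017,1],[0.0138,0.0367,0,0,0,-0.017,1]],
], grip_force=30)

```text
clock: 1.4
eef_pos: [283.7, -239.5, 248.5]
tcp_rot: [3.141, -0.001, 0.064]
contact_force: [0.2, -0.2, -0.3]
opening: 1.0
grasp_force: 0.0
```

Emit:
send_rows([
  [[0.0138,0.0367,0,0,0,-0.017,1],[0.0138,0.0367,0,0,0,-0.017,1],[0.0138,0.0367,0,0,0,-0.017,1],[0.0138,0.0367,0,0,0,-0.017,1],[0.0138,0.0367,0,0,0,-0.017,1],[0.0138,0.0367,0,0,0,-0.017,1],[0.0138,0.0367,0,0,0,-0.017,1],[0.0138,0.0367,0,0,0,-0.017,1],[0.0138,0.0367,0,0,0,-0.017,1],[0.0138,0.0367,0,0,0,-0.017,1]],
])

```text
clock: 2.4
eef_pos: [421.8, 127.9, 248.5]
tcp_rot: [-3.141, -0.001, -0.105]
contact_force: [0.3, -0.0, -0.8]
opening: 0.999
grasp_force: 0.0
```

Emit:
send_rows([
  [[0.0138,0.0367,0,0,0,-0.017,1],[0.0138,0.0367,0,0,0,-0.017,1],[0.0138,0.0367,0,0,0,-0.017,1],[0.0138,0.0367,0,0,0,-0.017,1],[0.0138,0.0367,0,0,0,-0.017,1],[0.0138,0.0367,0,0,0,-0.017,1],[0,0,0,0,0,0,1],[0,0,0,0,0,0,1]],
])

```text
clock: 3.2
eef_pos: [503.9, 346.7, 247.7]
tcp_rot: [3.141, 0.001, -0.206]
contact_force: [0.7, -0.0, -0.6]
opening: 1.001
grasp_force: 0.0
```

Emit:
send_rows([
  [[0,0,-0.03,0,0,0,1],[0,0,-0.03,0,0,0,1],[0,0,-0.03,0,0,0,1],[0,0,-0.03,0,0,0,1],[0,0,0,0,0,0,1]],
])

```text
clock: 3.7
eef_pos: [501.6, 343.5, 124.8]
tcp_rot: [3.136, 0.005, -0.208]
contact_force: [-0.0, -0.6, -0.5]
opening: 0.999
grasp_force: 0.0
```

```bash
python3 - <<'E'
from h import *
a=grab('top');b=grab('side')
h=cv2.cvtColor(a['img'],cv2.COLOR_RGB2HSV); m=cv2.inRange(h,(40,120,60),(75,255,255)); k,l,s,ce=cv2.connectedComponentsWithStats(m); print(ce[1:].round(),s[1:,4])
o=np.hstack([cv2.resize(x['img'][r[1]:r[3],r[0]:r[2],::-1],(390,390),interpolation=cv2.INTER_CUBIC) for x,r in((a,(90,190,170,270)),(b,(185,85,275,175)))]); cv2.imwrite('pics/c2.png',o)
E
```

```text
[[ 66. 119.]
 [375. 188.]
 [343. 268.]] [5432   96  102]
```

View pics/c2.png

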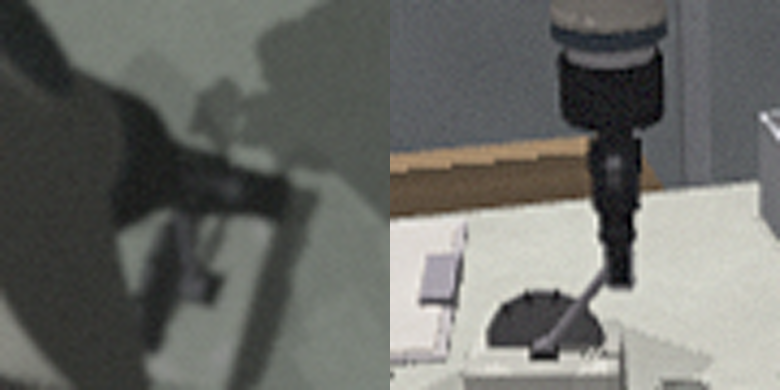

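In the crop the fingers straddle the ball (right panel, about (620,275)). I'll close on it.

Emit:
send_rows([
  [[0,0,0,0,0,0,-1],[0,0,0,0,0,0,-1],[0,0,0,0,0,0,-1],[0,0,0,0,0,0,-1],[0,0,0,0,0,0,-1],[0,0,0,0,0,0,-1],[0,0,0,0,0,0,-1]],
], grip_force=25)

```text
clock: 4.5
eef_pos: [505.0, 347.7, 129.1]
tcp_rot: [-3.139, -0.002, -0.207]
contact_force: [1.5, 5.4, 1.5]
opening: 0.235
grasp_force: 24.5
```

Emit:
send_rows([
  [[-0.0119,0.0024,0.0079,0,0,0,-1],[-0.0129,0.0026,0.0061,0,0,0,-1],[-0.0136,0.0028,0.0041,0,0,0,-1],[-0.014,0.0029,0.0021,0,0,0,-1],[-0.0142,0.0029,0,0,0,0,-1],[0,0,0,0,0,0,-1]],
])

```text
clock: 5.1
eef_pos: [438.9, 364.1, 150.7]
tcp_rot: [-3.133, -0.004, -0.207]
contact_force: [3.2, 13.0, 2.5]
opening: 0.235
grasp_force: 25.1
```

Emit:
send_rows([
  [[-0.014,0.0049,-0.0021,0,0,0,-1],[-0.0136,0.0038,-0.0042,0,0,0,-1],[-0.0128,0.0036,-0.0061,0,0,0,-1],[-0.0119,0.0034,-0.008,0,0,0,-1],[0,0,0,0,0,0,-1]],
])

```text
clock: 5.6
eef_pos: [385.1, 378.1, 128.7]
tcp_rot: [-3.137, -0.001, -0.207]
contact_force: [-1.2, 7.8, 3.9]
opening: 0.231
grasp_force: 27.0
```

Emit:
send_rows([
  [[-0.0106,0.0025,-0.0096,0,0,0,-1],[0,0,0,0,0,0,-1],[0,0,0,0,0,0,-1]],
])

```text
clock: 5.9
eef_pos: [375.5, 380.5, 119.5]
tcp_rot: [-3.137, -0.002, -0.207]
contact_force: [-0.8, 8.0, 2.3]
opening: 0.235
grasp_force: 27.5
```

Emit:
send_rows([
  [[-0.006,0.0015,-0.006,0,0,0,-1],[0,0,0,0,0,0,-1],[0,0,0,0,0,0,-1]],
])

```text
clock: 6.2
eef_pos: [369.8, 381.9, 113.4]
tcp_rot: [-3.137, -0.002, -0.208]
contact_force: [-0.4, 8.0, -0.1]
opening: 0.235
grasp_force: 27.1
```

Emit:
send_rows([
  [[-0.006,0.0015,-0.006,0,0,0,-1],[0,0,0,0,0,0,-1],[0,0,0,0,0,0,-1]],
])

```text
clock: 6.5
eef_pos: [363.1, 383.2, 107.5]
tcp_rot: [-3.138, -0.001, -0.207]
contact_force: [-3.7, 8.1, 4.3]
opening: 0.185
grasp_force: 22.6
```

```bash
python3 - <<'E'
from h import *
a=grab('top');b=grab('side')
o=np.hstack([cv2.resize(x['img'][r[1]:r[3],r[0]:r[2],::-1],(390,390),interpolation=cv2.INTER_CUBIC) for x,r in((a,(90,205,170,285)),(b,(185,105,265,185)))]); cv2.imwrite('pics/c3.png',o)
E
```

```text
(no output)
```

View pics/c3.png

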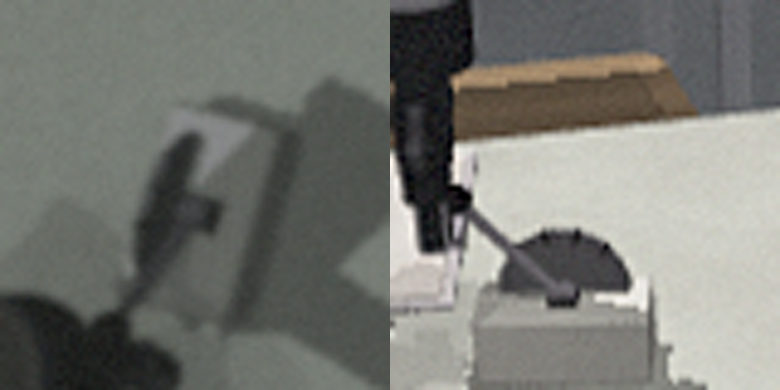

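The pads slid past the ball, and the lever appears to be at the stop. I'll release, rise and measure the ball.

Emit:
send_rows([
  [[0,0,0,0,0,0,1],[0,0,0,0,0,0,1],[0,0,0,0,0,0,1],[0,0,0,0,0,0,1],[0,0,0.04,0,0,0,1],[0,0,0.04,0,0,0,1],[0,-0.03,0.04,0,0,0,1],[0,-0.05,0,0,0,0,1],[0,-0.05,0,0,0,0,1],[0,-0.05,0,0,0,0,1]],
])

```text
clock: 7.6
eef_pos: [362.3, 199.5, 226.7]
tcp_rot: [-3.141, -0.001, -0.206]
contact_force: [1.0, -0.5, -0.3]
opening: 1.003
grasp_force: 0.0
```

```bash
python3 - <<'E'
from h import *
a=grab('top');b=grab('side')
for f,bx in((a,(100,255,135,290)),(b,(185,130,222,160))): print([ (c.round(1),s) for c,s in dark(f,*bx,70,4)])
o=np.hstack([cv2.resize(x['img'][r[1]:r[3],r[0]:r[2],::-1],(390,390),interpolation=cv2.INTER_CUBIC) for x,r in((a,(90,205,170,285)),(b,(185,115,255,185)))]); cv2.imwrite('pics/c4.png',o)
E
```

```text
[(array([120.1, 256.9]), array([18,  0,  6,  6, 23], dtype=int32)), (array([133.4, 258.6]), array([32,  0,  3, 10, 19], dtype=int32))]
[(array([195. , 135.5]), array([  1,   0,  17,  15, 119], dtype=int32)), (array([198.5, 146.5]), array([10, 14,  7,  5, 19], dtype=int32)), (array([217. , 155.5]), array([27, 23, 10,  7, 36], dtype=int32))]
```

View pics/c4.png

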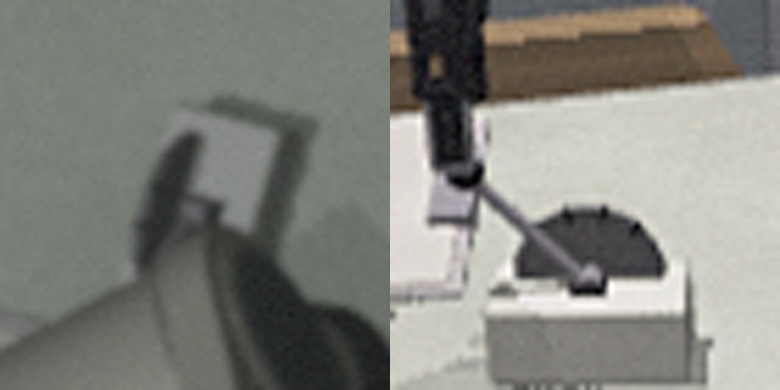

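Emit:
send_rows([
  [[0.005,-0.04,0.005,0,0,0.018,1],[0.005,-0.04,0.005,0,0,0.018,1],[0.005,-0.04,0.005,0,0,0.018,1],[0.005,-0.04,0,0,0,0.018,1],[0.005,-0.04,0,0,0,0.018,1],[0,-0.04,0,0,0,0.018,1],[0,-0.04,0,0,0,0.018,1],[0,-0.04,0,0,0,0.018,1],[0,-0.04,0,0,0,0.018,1],[0,0,0,0,0,0.018,1]],
])

```text
clock: 8.7
eef_pos: [388.0, -162.6, 241.7]
tcp_rot: [3.14, -0.001, -0.03]
contact_force: [0.2, 0.1, 0.4]
opening: 0.999
grasp_force: 0.0
```

```bash
python3 - <<'E'
from h import *
a=grab('top');b=grab('side')
for f,bx in((a,(105,245,135,290)),(b,(185,130,222,160))): print([ (c.round(1),s) for c,s in dark(f,*bx,70,4)])
# tray detail crops
o=np.hstack([cv2.resize(x['img'][r[1]:r[3],r[0]:r[2],::-1],(390,390),interpolation=cv2.INTER_CUBIC) for x,r in((a,(235,155,320,240)),(a,(95,225,150,280)))]); cv2.imwrite('pics/c5.png',o)
E
```

```text
[(array([123.8, 251.1]), array([ 13,   0,  17,  16, 114], dtype=int32)), (array([112.5, 271.9]), array([ 4, 23,  8,  8, 45], dtype=int32))]
[(array([216.2, 141.2]), array([ 23,   0,  14,  30, 262], dtype=int32)), (array([198.1, 145.6]), array([10, 13,  7,  6, 31], dtype=int32))]
```

View pics/c5.png

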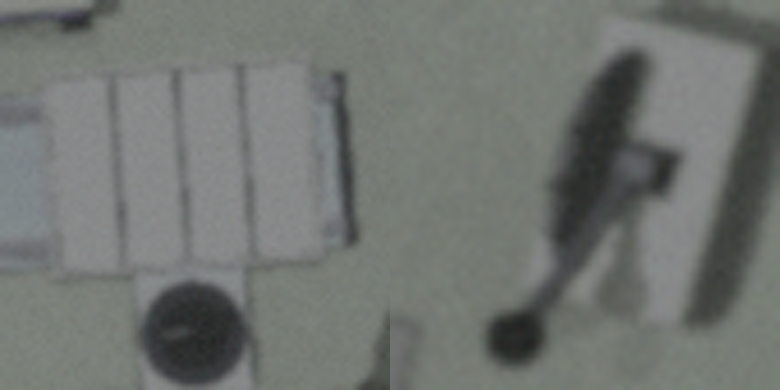

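```bash
python3 - <<'E'
from h import *
a=grab('top');b=grab('side')
X0=tri(a,(125.5,226),b,(237.2,143.5)); X=tri(a,(112.5,271.9),b,(198.1,145.6)); print(X0,X)
W=lambda u,v:(235+u*85/390,155+v*85/390)
C=[ray(a,W(*p),30)[:2] for p in((42,80),(312,60),(60,278),(328,266))]
C=np.array(C);print(C.round(1),C.mean(0), C[0]-C[2],C[1]-C[3])
r=[(ray(a,W(*p),29)[:2],ray(a,W(*q),29)[:2]) for p,q in(((110,78),(125,265)),((176,68),(188,265)),((240,66),(253,262)))]
for t,u in r: print('rib',t.round(1),u.round(1),np.arctan2(*(t-u)[::-1]),((t+u)/2).round(1))
print('knob',ray(a,W(194,335),40),ray(a,W(178,333),70))
# side dark edges: tray crop
cv2.imwrite('pics/c6.png',cv2.resize(b['img'][205:270,250:355,::-1],(798,494),interpolation=cv2.INTER_CUBIC))
E
```

```text
[502.62971007 347.56880812 129.76472854] [379.45880034 379.09182375 124.31600511]
[[ 668.6   39. ]
 [ 682.6 -136.4]
 [ 539.5   25.6]
 [ 548.  -146.5]] [609.66947576 -54.58676254] [129.14457292  13.38721092] [134.52461185  10.08309318]
rib [670.3  -5.2] [548.2 -16.1] 0.0889529055778226 [609.2 -10.6]
rib [677.1 -48. ] [548.4 -56.6] 0.06624480357192304 [612.7 -52.3]
rib [678.6 -89.6] [550.5 -98.3] 0.06786764646815444 [614.5 -94. ]
knob [502.58901771 -60.74970824  40.        ] [501.80062192 -51.0691828   70.        ]
```

View pics/c6.png

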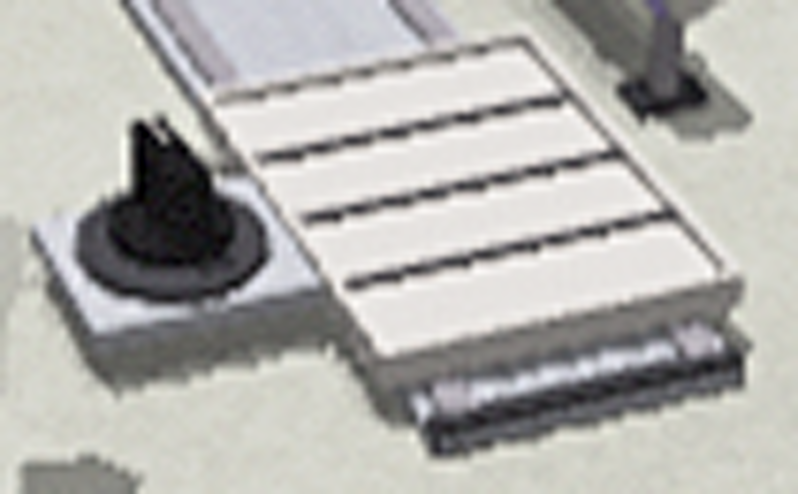

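```bash
python3 - <<'E'
from h import *
b=grab('side')
S=lambda u,v:(250+u/7.6,205+v/7.6)
C=np.array([ray(b,S(*p),30)[:2] for p in((215,100),(528,38),(740,280),(380,357))]);print(C.round(1),C.mean(0))
for p,q in(((262,158),(565,100)),((305,218),(620,155)),((348,285),(675,214))):
    t,u=ray(b,S(*q),29)[:2],ray(b,S(*p),29)[:2]; print('rib',t.round(1),u.round(1),np.arctan2(*(t-u)[::-1]),((t+u)/2).round(1))
print('knob skirt',ray(b,S(172,245),40),'bar top',ray(b,S(170,140),70),'bar base ctr',ray(b,S(165,232),42))
h=cv2.cvtColor(b['img'],cv2.COLOR_RGB2HSV); m=cv2.inRange(h,(40,120,60),(75,255,255)); k,l,s,ce=cv2.connectedComponentsWithStats(m)
print(ce[1:].round(1),s[1:,4])
E
```

```text
[[ 549.7   22.2]
 [ 676.7   31.4]
 [ 689.7 -139.8]
 [ 557.5 -147.3]] [618.38563843 -58.36025126]
rib [674.8 -12.8] [555.4 -19. ] 0.0521481326745925 [615.1 -15.9]
rib [680.3 -53.5] [558.7 -60.4] 0.05629034598229048 [619.5 -56.9]
rib [684.7 -94.6] [ 560.6 -103.5] 0.071938978351689 [622.6 -99.1]
knob skirt [505.09167965 -78.86869674  40.        ] bar top [509.9549635  -59.72707805  70.        ] bar base ctr [504.13241664 -73.42184397  42.        ]
[[306.2 125.8]
 [244.6 298.7]
 [360.3 308. ]] [738 287 267]
```

Emit:
send_rows([
  [[-0.0025,-0.031,-0.02,0,0,0,-0.1],[-0.0025,-0.031,-0.02,0,0,0,-0.1],[-0.0025,-0.0305,-0.03,0,0,0,-0.1],[0,0,-0.04,0,0,0,-0.1],[0,0,-0.04,0,0,0,-0.1],[0,0,-0.03,0,0,0,-0.1],[0,0,-0.025,0,0,0,-0.1],[0,0,-0.01,0,0,0,-0.1],[0,0,0,0,0,0,-0.1],[0,0,0,0,0,0,-0.1]],
])

```text
clock: 9.95
eef_pos: [380.9, -251.2, 27.3]
tcp_rot: [3.141, -0.001, -0.026]
contact_force: [0.9, 0.6, 0.2]
opening: 0.45
grasp_force: 0.0
```

Emit:
send_rows([
  [[0,-0.004,-0.004,0,0,0,-0.1],[0,0,-0.003,0,0,0,-0.1],[0,0,0,0,0,0,-1],[0,0,0,0,0,0,-1],[0,0,0,0,0,0,-1],[0,0,0,0,0,0,-1],[0,0,0,0,0,0,-1]],
], grip_force=40)

```text
clock: 10.65
eef_pos: [380.3, -255.5, 19.9]
tcp_rot: [3.141, -0.0, -0.027]
contact_force: [-1.5, -0.3, 7.2]
opening: 0.166
grasp_force: 39.1
```

Emit:
send_rows([
  [[0,0,0.03,0,0,0,-1],[0,0,0.035,0,0,0,-1],[0,0,0.035,0,0,0,-1],[0.0319,0.0194,0,0,0,0.0133,-1],[0.0319,0.0194,0,0,0,0.0133,-1],[0.0319,0.0194,0,0,0,0.0133,-1],[0.0319,0.0194,0,0,0,0.0133,-1],[0.0319,0.0194,0,0,0,0.0133,-1],[0.0319,0.0194,0,0,0,0.0133,-1],[0.0319,0.0194,0,0,0,0.0133,-1]],
])

```text
clock: 11.65
eef_pos: [604.5, -118.5, 119.4]
tcp_rot: [-3.142, 0.0, 0.067]
contact_force: [0.2, -0.9, -0.3]
opening: 0.169
grasp_force: 39.3
```

Emit:
send_rows([
  [[0,0,-0.02,0,0,0,-1],[0,0,-0.02,0,0,0,-1],[0,0,0,0,0,0,-1],[0,0,0,0,0,0,-1]],
])

```text
clock: 12.05
eef_pos: [603.1, -119.5, 79.4]
tcp_rot: [-3.141, 0.001, 0.066]
contact_force: [1.6, -0.3, 0.6]
opening: 0.163
grasp_force: 39.3
```

```bash
cat >> h.py <<'E'
def greens(n,z=10,mn=25):
    f=grab(n); h=cv2.cvtColor(f['img'],cv2.COLOR_RGB2HSV); m=cv2.inRange(h,(40,120,60),(75,255,255)); k,l,s,ce=cv2.connectedComponentsWithStats(m)
    for i in range(1,k):
        if s[i,4]>mn and ce[i][1]>140:
            ys,xs=np.where(l==i); w=np.array([ray(f,p,z)[:2] for p in zip(xs,ys)]); mu=w.mean(0); d=np.linalg.svd(w-mu)[2][0]; d*=np.sign(d[0]); t=(w-mu)@d
            print(n,s[i,4],ce[i].round(1),'lo',(mu+d*t.min()).round(1),'hi',(mu+d*t.max()).round(1),'mid',(mu+d*(t.min()+t.max())/2).round(1),'yaw',np.arctan2(d[1],d[0]).round(3))
E
python3 - <<'E'
from h import *
greens('top');greens('side');greens('side',73)
E
```

```text
top 98 [374.9 187.9] lo [ 590.  -367.6] hi [ 672.6 -337.2] mid [ 631.3 -352.4] yaw 0.353
side 75 [328.  227.1] lo [652.  -39.1] hi [709.  -23.9] mid [680.5 -31.5] yaw 0.26
side 72 [306.7 231.2] lo [597.6 -52.2] hi [633.9 -16.2] mid [615.7 -34.2] yaw 0.781
side 268 [360.4 307.9] lo [ 586.1 -372.5] hi [ 683.6 -334.3] mid [ 634.9 -353.4] yaw 0.374
side 74 [327.9 226.9] lo [ 620.2 -125.7] hi [ 667.6 -113.2] mid [ 643.9 -119.5] yaw 0.258
side 72 [306.8 231.2] lo [ 566.4 -139.8] hi [ 599.3 -106.8] mid [ 582.8 -123.3] yaw 0.789
side 267 [360.3 307.9] lo [ 555.7 -431.4] hi [ 644.5 -396.5] mid [ 600.1 -413.9] yaw 0.374
```

Emit:
send_rows([
  [[0,0,-0.02,0,0,0,-1],[0,0,-0.01,0,0,0,-1],[0,0,-0.003,0,0,0,-1],[0,0,0,0,0,0,-1],[0,0,0,0,0,0,-1]],
])

```text
clock: 12.7
eef_pos: [603.9, -119.7, 47.0]
tcp_rot: [3.141, -0.001, 0.066]
contact_force: [-0.3, 0.3, -0.6]
opening: 0.164
grasp_force: 39.3
```

Emit:
send_rows([
  [[0,0,-0.0015,0,0,0,-1],[0,0,0,0,0,0,-1],[0,0,0,0,0,0,-1]],
])

```text
clock: 13.0
eef_pos: [603.6, -119.6, 45.2]
tcp_rot: [3.142, -0.0, 0.066]
contact_force: [-0.5, -0.6, -0.1]
opening: 0.162
grasp_force: 39.3
```

Emit:
send_rows([
  [[0,0,0,0,0,0,-0.4],[0,0,0,0,0,0,-0.4],[0,0,0,0,0,0,-0.4],[0,0,0.01,0,0,0,-0.4],[0,0,0.03,0,0,0,-0.2],[0,0,0.04,0,0,0,-0.1],[0,0,0.04,0,0,0,-0.1],[0,0,0.02,0,0,0,-0.1]],
])

```text
clock: 13.8
eef_pos: [605.0, -120.2, 189.5]
tcp_rot: [3.14, -0.005, 0.066]
contact_force: [-0.2, -0.4, -0.3]
opening: 0.453
grasp_force: 0.0
```

Emit:
send_rows([
  [[0.0025,-0.034,0,0,0,0.043,-0.1],[0.0025,-0.034,0,0,0,0.043,-0.1],[0.0025,-0.034,0,0,0,0.043,-0.1],[0.0025,-0.034,0,0,0,0.043,-0.1],[0.0025,-0.034,0,0,0,0.043,-0.1],[0.0025,-0.034,0,0,0,0.043,-0.1],[0.0025,-0.034,0,0,0,0.043,-0.1],[0,0,0,0,0,0,-0.1]],
])

```text
clock: 14.6
eef_pos: [620.8, -362.1, 185.7]
tcp_rot: [3.139, -0.0, 0.365]
contact_force: [-0.2, 0.5, -0.0]
opening: 0.453
grasp_force: 0.0
```

```bash
python3 - <<'E'
from h import *
greens('top',10,8);greens('side');greens('top',35,8);greens('side',35)
E
```

```text
top 101 [373.6 184.7] lo [ 604.1 -361.8] hi [ 675.5 -336.7] mid [ 639.8 -349.2] yaw 0.338
top 92 [297.7 192. ] lo [ 574. -124.] hi [ 659.3 -118.2] mid [ 616.6 -121.1] yaw 0.068
side 206 [316.8 240.8] lo [579.9 -91.1] hi [686.6 -79.5] mid [633.2 -85.3] yaw 0.108
side 280 [359.9 307.9] lo [ 585.8 -371.7] hi [ 683.6 -334.3] mid [ 634.7 -353. ] yaw 0.365
top 94 [373.2 183.7] lo [ 605.7 -353.9] hi [ 670.2 -331. ] mid [ 637.9 -342.4] yaw 0.34
top 92 [297.6 191.9] lo [ 570.9 -123. ] hi [ 654.4 -117. ] mid [ 612.7 -120. ] yaw 0.071
side 205 [316.8 240.8] lo [ 568.  -124.6] hi [ 671.  -113.1] mid [ 619.5 -118.9] yaw 0.111
side 283 [360.  307.9] lo [ 573.8 -395.1] hi [ 668.1 -359. ] mid [ 621. -377.] yaw 0.366
```

Emit:
send_rows([
  [[0,0,-0.04,0,0,0,-0.1],[0,0,-0.04,0,0,0,-0.1],[0,0,-0.04,0,0,0,-0.1],[0,0,-0.025,0,0,0,-0.1],[0,0,-0.01,0,0,0,-0.1],[0,0,0,0,0,0,-0.1],[0,0,0,0,0,0,-0.1]],
])

```text
clock: 15.5
eef_pos: [622.0, -357.5, 31.5]
tcp_rot: [3.14, -0.001, 0.367]
contact_force: [1.2, -0.4, 0.1]
opening: 0.45
grasp_force: 0.0
```

Emit:
send_rows([
  [[0,0,-0.006,0,0,0,-0.1],[0,0,-0.005,0,0,0,-0.1],[0,0,0,0,0,0,-0.1],[0,0,0,0,0,0,-1],[0,0,0,0,0,0,-1],[0,0,0,0,0,0,-1],[0,0,0,0,0,0,-1],[0,0,0,0,0,0,-1]],
])

```text
clock: 16.3
eef_pos: [621.2, -357.7, 19.3]
tcp_rot: [3.141, -0.0, 0.367]
contact_force: [-0.4, -0.1, 3.0]
opening: 0.169
grasp_force: 39.2
```

Emit:
send_rows([
  [[0,0,0.03,0,0,0,-1],[0,0,0.035,0,0,0,-1],[0,0,0.035,0,0,0,-1],[-0.0026,0.0358,0,0,0,-0.0333,-1],[-0.0026,0.0358,0,0,0,-0.0333,-1],[-0.0026,0.0358,0,0,0,-0.0333,-1],[-0.0026,0.0358,0,0,0,-0.0333,-1],[-0.0026,0.0358,0,0,0,-0.0333,-1],[-0.0026,0.0358,0,0,0,-0.0333,-1],[-0.0026,0.0358,0,0,0,-0.0333,-1]],
])

```text
clock: 17.3
eef_pos: [602.4, -105.5, 118.9]
tcp_rot: [-3.141, 0.0, 0.132]
contact_force: [-0.1, -0.9, -0.3]
opening: 0.168
grasp_force: 39.1
```

Emit:
send_rows([
  [[-0.0026,0.0358,0,0,0,-0.0333,-1],[-0.0026,0.0358,0,0,0,-0.0333,-1],[0,0,-0.02,0,0,0,-1],[0,0,-0.025,0,0,0,-1],[0,0,-0.015,0,0,0,-1],[0,0,-0.01,0,0,0,-1],[0,0,0,0,0,0,-1],[0,0,0,0,0,0,-1]],
])

```text
clock: 18.1
eef_pos: [597.9, -35.6, 49.3]
tcp_rot: [-3.142, -0.0, 0.067]
contact_force: [0.2, -0.5, -1.3]
opening: 0.168
grasp_force: 39.1
```

Emit:
send_rows([
  [[0,0,-0.003,0,0,0,-1],[0,0,-0.001,0,0,0,-1],[0,0,0,0,0,0,-1],[0,0,0,0,0,0,-0.4],[0,0,0,0,0,0,-0.4],[0,0,0,0,0,0,-0.4],[0,0,0.01,0,0,0,-0.4],[0,0,0.03,0,0,0,-0.2],[0,0,0.04,0,0,0,-0.1],[0,0,0.04,0,0,0,-0.1]],
])

```text
clock: 19.1
eef_pos: [597.2, -35.7, 166.7]
tcp_rot: [3.141, 0.001, 0.067]
contact_force: [1.3, 0.5, 0.9]
opening: 0.45
grasp_force: 0.0
```

Emit:
send_rows([
  [[0,0.03,0.03,0,0,0,0.2],[-0.03,0.035,0.01,0,0,0,0.2],[-0.03,0.035,0,0,0,0,0.2],[-0.03,0.035,0,0,0,0,0.2],[-0.03,0.035,0,0,0,0,0.2],[-0.03,0.035,0,0,0,0,0.2],[0,0,0,0,0,0,0.2]],
])

```text
clock: 19.8
eef_pos: [444.4, 172.1, 205.6]
tcp_rot: [-3.141, 0.001, 0.071]
contact_force: [-0.4, -0.9, -0.3]
opening: 0.602
grasp_force: 0.0
```

```bash
python3 - <<'E'
from h import *
greens('top',35,8);greens('side',35)
a=grab('top');b=grab('side')
o=np.hstack([cv2.resize(x['img'][r[1]:r[3],r[0]:r[2],::-1],(390,390),interpolation=cv2.INTER_CUBIC) for x,r in((a,(235,160,325,250)),(b,(250,190,360,300)))]); cv2.imwrite('pics/c7.png',o)
E
```

```text
top 89 [269.  193.6] lo [567.4 -37.7] hi [654.2 -32.9] mid [610.8 -35.3] yaw 0.055
top 92 [298.  192.2] lo [ 571.  -124.1] hi [ 657.5 -118. ] mid [ 614.2 -121. ] yaw 0.07
side 179 [304.8 224.1] lo [564.2 -39.3] hi [666.6 -30. ] mid [615.4 -34.7] yaw 0.091
side 202 [317. 241.] lo [ 568.2 -125.2] hi [ 669.  -115.1] mid [ 618.6 -120.1] yaw 0.1
```

View pics/c7.png

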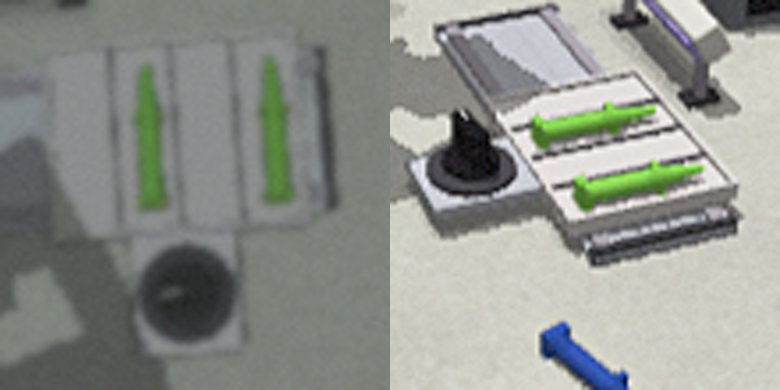

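The picture shows both nozzles flat in separate lanes, at left-panel (150,140) and (275,130). Next is the knob: I need tool yaw 1.708 over (505,-63).

Emit:
send_rows([
  [[0.005,-0.0196,0,0,0,0.1364,-0.1],[0.005,-0.0196,0,0,0,0.1364,-0.1],[0.005,-0.0196,0,0,0,0.1364,-0.1],[0.005,-0.0196,0,0,0,0.1364,-0.1],[0.005,-0.0196,0,0,0,0.1364,-0.1],[0.005,-0.0196,0,0,0,0.1364,-0.1],[0.005,-0.0196,0,0,0,0.1364,-0.1],[0.005,-0.0196,0,0,0,0.1364,-0.1],[0.005,-0.0196,0,0,0,0.1364,-0.1],[0.005,-0.0196,0,0,0,0.1364,-0.1]],
])

```text
clock: 21.0
eef_pos: [498.3, -28.8, 205.0]
tcp_rot: [3.141, 0.0, 1.435]
contact_force: [0.3, -0.2, 0.4]
opening: 0.447
grasp_force: 0.0
```

Emit:
send_rows([
  [[0.005,-0.0196,0,0,0,0.1364,-0.1],[0.005,-0.0196,0,0,0,0.1364,-0.1],[0,0,-0.03,0,0,0,-0.1],[0,0,-0.03,0,0,0,-0.1],[0,0,-0.03,0,0,0,-0.1],[0,0,0,0,0,0,-0.1],[0,0,0,0,0,0,-0.1]],
])

```text
clock: 21.7
eef_pos: [507.7, -66.6, 115.1]
tcp_rot: [-3.14, -0.0, 1.703]
contact_force: [0.5, -0.0, 0.6]
opening: 0.446
grasp_force: 0.0
```

Emit:
send_rows([
  [[-0.0025,0.0035,-0.02,0,0,0,-0.1],[0,0,-0.018,0,0,0,-0.1],[0,0,-0.015,0,0,0,-0.1],[0,0,0,0,0,0,-0.1],[0,0,0,0,0,0,-0.1]],
])

```text
clock: 22.2
eef_pos: [506.2, -62.4, 63.4]
tcp_rot: [3.14, 0.0, 1.704]
contact_force: [0.3, 0.1, -0.4]
opening: 0.452
grasp_force: 0.0
```

Emit:
send_rows([
  [[0,0,0,0,0,0,-1],[0,0,0,0,0,0,-1],[0,0,0,0,0,0,-1],[0,0,0,0,0,0,-1],[0,0,0,0,0,0,-1],[0,0,0,0,0,0,-1]],
], grip_force=40)

```text
clock: 22.8
eef_pos: [506.8, -62.4, 63.5]
tcp_rot: [3.138, 0.001, 1.704]
contact_force: [0.5, -1.3, 7.9]
opening: 0.152
grasp_force: 42.5
```

Emit:
send_rows([
  [[0,0,0,0,0,0.125,-1],[0,0,0,0,0,0.125,-1],[0,0,0,0,0,0.125,-1],[0,0,0,0,0,0.125,-1],[0,0,0,0,0,0.125,-1],[0,0,0,0,0,0.125,-1],[0,0,0,0,0,0,-1]],
])

```text
clock: 23.5
eef_pos: [506.9, -62.4, 63.5]
tcp_rot: [3.14, 0.003, 2.458]
contact_force: [1.6, -0.5, 6.9]
opening: 0.153
grasp_force: 42.3
```

Emit:
send_rows([
  [[0,0,0,0,0,0.125,-1],[0,0,0,0,0,0.125,-1],[0,0,0,0,0,0.125,-1],[0,0,0,0,0,0.125,-1],[0,0,0,0,0,0.125,-1],[0,0,0,0,0,0.125,-1],[0,0,0,0,0,0,-1],[0,0,0,0,0,0,-1]],
])

```text
clock: 24.3
eef_pos: [506.9, -62.3, 63.5]
tcp_rot: [-3.141, 0.004, -3.079]
contact_force: [2.5, -0.6, 6.4]
opening: 0.154
grasp_force: 42.3
```

```bash
python3 -c "
from h import *
s=sense();print(s['wrist_torque'],s['qpos'][5],s['contact_force'],s['tcp_rot'])"
```

```text
[-0.10203525 -0.19255423  0.12145856] -1.7587280261557328 [ 2.47605719 -0.61831429  6.4090951 ] [-3.14078207  0.00375134 -3.07876168]
```

Emit:
send_rows([
  [[-0.0003,0.005,0,0,0,0,-1],[0,0,0,0,0,0,-1]],
])

```text
clock: 24.5
eef_pos: [506.6, -57.6, 63.5]
tcp_rot: [-3.14, 0.004, -3.079]
contact_force: [1.2, -2.8, 6.4]
opening: 0.157
grasp_force: 42.3
```

Emit:
send_rows([
  [[-0.001,0.015,0,0,0,0,-1],[-0.001,0.015,0,0,0,0,-1],[-0.001,0.015,0,0,0,0,-1],[-0.001,0.015,0,0,0,0,-1],[-0.001,0.015,0,0,0,0,-1],[-0.001,0.015,0,0,0,0,-1],[-0.001,0.015,0,0,0,0,-1],[-0.001,0.015,0,0,0,0,-1],[0,0,0,0,0,0,-1]],
])

```text
clock: 25.4
eef_pos: [497.3, 64.2, 63.4]
tcp_rot: [3.141, 0.001, -3.078]
contact_force: [-3.7, 6.2, 13.3]
opening: 0.155
grasp_force: 43.1
```

Emit:
send_rows([
  [[-0.0005,0.008,0,0,0,0,-1],[-0.0004,0.006,0,0,0,0,-1],[0,0.004,0,0,0,0,-1],[0,0,0,0,0,0,-1],[0,0,0,0,0,0,-1]],
])

```text
clock: 25.9
eef_pos: [496.3, 75.7, 63.5]
tcp_rot: [-3.134, -0.0, -3.075]
contact_force: [-0.4, -44.7, 19.2]
opening: 0.157
grasp_force: 44.5
```

Emit:
send_rows([
  [[0,-0.003,0,0,0,0,-1],[0,0,0,0,0,0,-1],[0,0,0,0,0,0,-1]],
])

```text
clock: 26.2
eef_pos: [496.4, 75.1, 63.5]
tcp_rot: [-3.138, 0.001, -3.077]
contact_force: [-2.2, -23.7, 16.8]
opening: 0.155
grasp_force: 44.0
```

Emit:
send_rows([
  [[0,0,0,0,0,-0.125,-1],[0,0,0,0,0,-0.125,-1],[0,0,0,0,0,-0.125,-1],[0,0,0,0,0,-0.125,-1],[0,0,0,0,0,-0.125,-1],[0,0,0,0,0,-0.125,-1],[0,0,0,0,0,0,-1]],
])

```text
clock: 26.9
eef_pos: [496.5, 75.1, 63.6]
tcp_rot: [-3.139, 0.003, 2.452]
contact_force: [-2.0, -24.6, 17.0]
opening: 0.156
grasp_force: 43.9
```

Emit:
send_rows([
  [[0,0,0,0,0,-0.125,-1],[0,0,0,0,0,-0.125,-1],[0,0,0,0,0,-0.125,-1],[0,0,0,0,0,-0.125,-1],[0,0,0,0,0,-0.125,-1],[0,0,0,0,0,-0.125,-1],[0,0,0,0,0,-0.04,-1],[0,0,0,0,0,0,-1]],
])

```text
clock: 27.7
eef_pos: [496.6, 75.0, 63.6]
tcp_rot: [3.141, 0.005, 1.667]
contact_force: [-0.6, -24.1, 16.3]
opening: 0.154
grasp_force: 49.6
```

```bash
python3 -c "
from h import *
s=sense();print(s['wrist_torque'],s['qpos'][5],s['contact_force'],s['tcp_rot'])"
```

```text
[-4.08791103  0.14341711  1.07245968] 0.05984375274461918 [ -0.64313335 -24.09155006  16.33822234] [3.14063014 0.00477526 1.66699999]
```

Emit:
send_rows([
  [[0,0,0,0,0,0,0],[0,0,0,0,0,0,0],[0,0,0,0,0,0,0],[0,0,0.02,0,0,0,0],[0,0,0.04,0,0,0,0],[0,0,0.04,0,0,0,0.2],[0,0,0.04,0,0,0,0.2],[0,0,0,0,0,0,0.2]],
], grip_force=25)

```text
clock: 28.5
eef_pos: [498.9, 78.7, 207.1]
tcp_rot: [3.133, -0.001, 1.664]
contact_force: [0.5, 0.4, -0.9]
opening: 0.601
grasp_force: 0.0
```

Emit:
send_rows([
  [[-0.0117,0.03,0,0,0,0.122,0.2],[-0.0117,0.03,0,0,0,0.122,0.2],[-0.0117,0.03,0,0,0,0.122,0.2],[-0.0117,0.03,0,0,0,0.122,0.2],[-0.0117,0.03,0,0,0,0.122,0.2],[-0.0117,0.03,0,0,0,0.122,0.2],[-0.0117,0.03,0,0,0,0.122,0.2],[-0.0117,0.03,0,0,0,0.122,0.2],[-0.0117,0.03,0,0,0,0.122,0.2],[-0.0117,0.03,0,0,0,0.122,0.2]],
])

```text
clock: 29.5
eef_pos: [377.7, 379.1, 201.1]
tcp_rot: [-3.141, -0.001, 2.889]
contact_force: [0.4, -0.1, -0.0]
opening: 0.6
grasp_force: 0.0
```

Emit:
send_rows([
  [[0,0,0,0,0,0,0.2],[0,0,0,0,0,0,0.2]],
])

```text
clock: 29.7
eef_pos: [378.1, 378.1, 201.1]
tcp_rot: [-3.14, -0.001, 2.885]
contact_force: [-0.5, 0.2, -0.3]
opening: 0.603
grasp_force: 0.0
```

```bash
python3 - <<'E'
from h import *
greens('top',35,8);greens('side',35)
a=grab('top');b=grab('side')
o=np.hstack([cv2.resize(x['img'][r[1]:r[3],r[0]:r[2],::-1],(390,390),interpolation=cv2.INTER_CUBIC) for x,r in((a,(185,140,285,240)),(b,(215,160,345,290)))]); cv2.imwrite('pics/c8.png',o)
E
```

```text
top 86 [251.8 195.2] lo [561.4  12.7] hi [647.9  17.6] mid [604.7  15.1] yaw 0.057
top 87 [222.9 196.7] lo [555.2  97.8] hi [641.6 103.3] mid [598.4 100.6] yaw 0.063
side 142 [286.9 200.7] lo [554.1  97. ] hi [655.6 107.3] mid [604.8 102.1] yaw 0.1
side 164 [297.3 214.9] lo [558.9  11.2] hi [659.5  21.8] mid [609.2  16.5] yaw 0.104
```

View pics/c8.png

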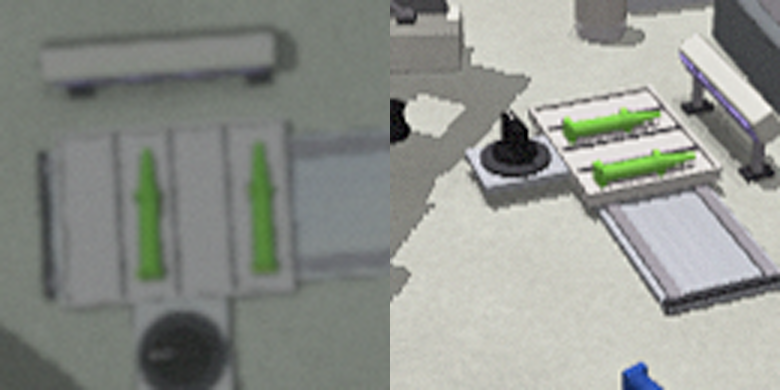

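The tray is at the inspection end, with both nozzles still in their lanes at (150,215) and (262,205) and the bar lying along the rails. Now the lever.

Emit:
send_rows([
  [[0.001,0.001,-0.03,0,0,0,0.2],[0,0,-0.03,0,0,0,0.2],[0,0,-0.018,0,0,0,0.2],[0,0,0,0,0,0,0.2],[0,0,0,0,0,0,0.2]],
])

```text
clock: 30.4
eef_pos: [380.3, 378.5, 124.3]
tcp_rot: [-3.141, -0.0, 2.883]
contact_force: [0.1, -0.1, -0.2]
opening: 0.6
grasp_force: 0.0
```

Emit:
send_rows([
  [[0,0,0,0,0,0,-1],[0,0,0,0,0,0,-1],[0,0,0,0,0,0,-1],[0,0,0,0,0,0,-1],[0,0,0,0,0,0,-1],[0,0,0,0,0,0,-1]],
])

```text
clock: 31.0
eef_pos: [380.3, 379.7, 124.8]
tcp_rot: [3.14, 0.001, 2.884]
contact_force: [-2.2, 2.3, 7.3]
opening: 0.232
grasp_force: 24.6
```

Emit:
send_rows([
  [[0.0094,-0.0024,0.0079,0,0,0,-1],[0.0103,-0.0026,0.0067,0,0,0,-1],[0.0109,-0.0028,0.0053,0,0,0,-1],[0.0115,-0.0029,0.0038,0,0,0,-1],[0,0,0,0,0,0,-1],[0,0,0,0,0,0,-1]],
])

```text
clock: 31.6
eef_pos: [422.8, 368.7, 148.1]
tcp_rot: [3.14, 0.001, 2.883]
contact_force: [0.2, 5.4, 3.4]
opening: 0.234
grasp_force: 25.3
```

Emit:
send_rows([
  [[0,0,0,0,0,0,0.2],[0,0,0,0,0,0,0.2],[0,0,0,0,0,0,0.2],[0,0,0.03,0,0,0,0.2],[0,0,0.04,0,0,0,0.2],[0,-0.03,0.02,0,0,0,0.2],[0.01,-0.05,0,0,0,0,0.2],[0.01,-0.05,0,0,0,0,0.2],[0.01,-0.05,0,0,0,0,0.2],[0.01,-0.05,0,0,0,0,0.2]],
])

```text
clock: 32.6
eef_pos: [460.7, 140.2, 237.6]
tcp_rot: [-3.141, -0.0, 2.885]
contact_force: [1.0, 0.7, -1.0]
opening: 0.6
grasp_force: 0.0
```

Emit:
send_rows([
  [[0,-0.05,0,0,0,0,0.2],[0,-0.05,0,0,0,0,0.2],[0,-0.05,0,0,0,0,0.2],[0,-0.05,0,0,0,0,0.2],[0,-0.05,0,0,0,0,0.2]],
])

```text
clock: 33.1
eef_pos: [460.4, -109.8, 237.6]
tcp_rot: [-3.141, -0.0, 2.884]
contact_force: [0.9, 0.1, 0.4]
opening: 0.6
grasp_force: 0.0
```

```bash
python3 - <<'E'
from h import *
a=grab('top');b=grab('side')
for f,bx in((a,(100,235,135,280)),(b,(195,125,235,150))): print([ (c.round(1),s) for c,s in dark(f,*bx,70,4)])
o=np.hstack([cv2.resize(x['img'][r[1]:r[3],r[0]:r[2],::-1],(390,390),interpolation=cv2.INTER_CUBIC) for x,r in((a,(95,225,150,280)),(b,(195,125,250,180)))]); cv2.imwrite('pics/c9.png',o)
E
```

```text
[(array([122.1, 249.9]), array([ 10,   0,  25,  27, 242], dtype=int32))]
[(array([225.5, 130. ]), array([29,  5,  4,  1,  4], dtype=int32)), (array([209.7, 139.1]), array([12, 12,  6,  6, 29], dtype=int32))]
```

View pics/c9.png

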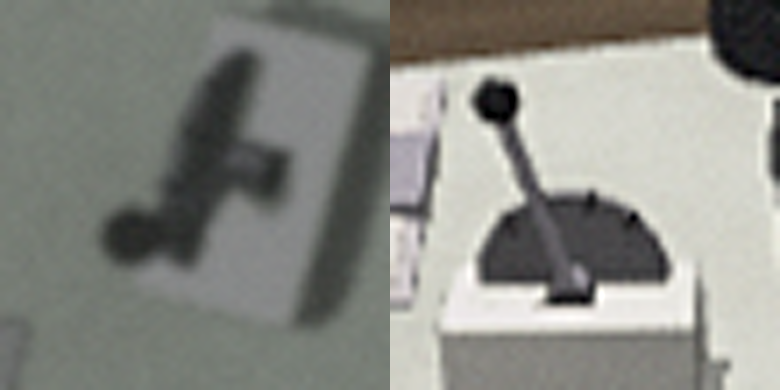

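```bash
python3 - <<'E'
from h import *
a=grab('top');b=grab('side')
X=tri(a,(113.6,258.4),b,(209.7,139.1)); O=np.array([379.46,379.09,124.32]); d=X-O; print(X,d)
u=np.array([.969,-.247]);
du=d[:2]@u;ch=np.hypot(du,d[2]);print('chord',du,d[2],'angle',2*np.arcsin(ch/200),'by dir',np.arctan2(d[2],du))
# expected pixel for candidates
for A in(.4,.5,.6):
    th=A-.75; P=np.array([445.6+100*np.sin(th)*u[0],362.2+100*np.sin(th)*u[1],51+100*np.cos(th)]); print(A,proj(a,P),proj(b,P))
E
```

```text
[416.66366315 368.59993379 146.75437262] [ 37.20366315 -10.49006621  22.43437262]
chord 38.64139594183774 22.43437261577725 angle 0.45062040967382827 by dir 0.5260167369305306
0.4 [[113.21336778 258.76461907]] [[207.51062105 139.53715368]]
0.5 [[113.82038932 255.24023926]] [[210.4028108  138.64357921]]
0.6 [[114.60627119 251.61447485]] [[213.39876148 138.02845649]]
```

```bash
python3 - <<'E'
from h import *
b=grab('side');u=np.array([.969,-.247,0]);v=np.array([.247,.969,0]);H=np.array([445.6,362.2,50])
def P(A,r,y): return H+r*np.sin(A-.75)*u+y*v+np.array([0,0,r*np.cos(A-.75)])
print('ball px (209.7,139.1); hinge',proj(b,H))
for A in(.4,.45,.5,.55): print(A,'ball',proj(b,P(A,100,0)),'mark',proj(b,P(A,45,10)))
print([proj(b,P(A,45,10)) for A in(1,1.5)])
g=cv2.cvtColor(b['img'],cv2.COLOR_RGB2GRAY); print(g[149:160,212:234])
E
```

```text
ball px (209.7,139.1); hinge [[220.09870042 165.9627962 ]]
0.4 ball [[207.53557215 139.82621861]] mark [[214.8064409  153.17104761]]
0.45 ball [[208.96620574 139.3455014 ]] mark [[215.43639467 152.96249322]]
0.5 ball [[210.42678064 138.93318945]] mark [[216.07897327 152.78357832]]
0.55 ball [[211.91330585 138.59049369]] mark [[216.73250456 152.63478446]]
[array([[222.81980717, 152.68934788]]), array([[228.91301745, 155.56072981]])]
[[158  86  75 158 209 209 208 208 208 214 209 208 210 211 211 206 208 208
  210 211 212 213]
 [190  94  76 115 216 219 219 214 218 218 218 215 211 212 210 212 212 210
  216 210 214 211]
 [224 133  84  76 169 205 194 194 195 200 199 172 203 218 213 210 209 211
  206 210 212 207]
 [224 200 102  82  76 136 124 118 119 115 122  47 148 190 199 215 215 216
  214 212 210 206]
 [212 193 101  87  82  55  54  57  60  57  53  26  68 104 124 176 197 219
  217 213 212 204]
 [144  82  64  91  95  65  66  69  72  75  49  42  67  61  62  79 130 162
  219 213 213 212]
 [ 55  57  61  92  95  80  71  75  69  71  61  66  69  70  68  66  63  12
  173 220 215 212]
 [ 53  68  65  76  92  97  76  68  75  68  72  72  74  69  67  68  37  37
   78 187 217 215]
 [ 50  68  63  69  87 103  91  72  75  67  74  74  70  74  73  65  50  71
   59 115 182 212]
 [ 65  63  65  66  80  93  91  71  68  70  66  69  73  64  79  74  73  69
   64  57 101 210]
 [ 71  67  68  64  73  96  98  74  68  78  69  71  71  72  74  69  74  66
   71  63  52 184]]
```

```bash
python3 -c "
from h import *
print(sign_off())"
```

```text
the job is handed in; nothing more can be done
None
```

I handed the job in with every step done in the order asked: lamp off, both loose green nozzles in separate tray lanes, carriage freed, slid to its end stop by the lamp bar and clamped tight again, and the dimmer lever at about 0.48 rad (low mark 0.5).

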